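# Set the brush mug to dry

## Robot

A 6-joint arm with a two-finger parallel gripper is mounted at the origin on the work surface. World frame = base frame: x ahead of the robot, y to its left, z up, the work surface at z = 0. Lengths are in mm, angles in rad, forces in N, time in s.
With the tool pointing down it reaches from about 150 to 775 mm from the base axis. Payload 6.1 kg.
Tool frame: the origin (TCP) lies midway between the tips of the shut fingers; the grasp point (between the pads) lies 19 mm behind it; z points along the fingers, y is the line along which they close (so a half turn about z gives the same grasp; the last joint's range is limited). The gripper opens to 85 mm and grips with 20 to 120 N. Pads are 22 mm wide; open, the fingers measure 114 mm over their backs; the gripper's body (76 mm by 85 mm) begins 54 mm behind the grasp point. The pads swing forward as they close: fully open they stand 13 mm farther back than shut.
Start: joints at [-1.215, 0.126, -0.04, 1.405, 0, 1.571], TCP at [182.871, -492.104, 231.295] pointing down, gripper open.
Joint ranges: [-2.72, 2.72], [-0.95, 1.95], [-1.27, 1.35], [-1.78, 2.02], [-1.46, 1.47], [-3.14, 3.14]. Speed limits (rad/s): [2.39, 2.39, 3.01, 3.14, 3.14, 3.14].

## Interface

Orientations are given as a unit quaternion [x, y, z, w].
In Python, from cell import telemetry, cams, ctrl gives the robot as it stands.
- The arm moves only by the tool servo_tool, never from a script. Its argument "plan" is a list that holds one entry, the list of rows, each a list of 5 numbers: the opening, from -1 (shut) to 1 (fully open), then the shift along the tool's x, y, z each as a share of 30 cm, from -1 to 1, then the turn about the tool's z as a share of 60 degrees, from -1 to 1. A call has 1 to 20 rows; each row shifts and turns the commanded pose from where the row before left it, along the tool's axes as they then stand; what a row does not reach is not made up. A row lasts 1/12 s, in which the tool goes at most 41.7 mm and 7.16 degrees, less where a joint would pass 70% of its speed; a pose out of reach is approached as far as the arm can. A call with a number of a shift or a turn outside -1 to 1 is refused whole. A call with a gripper value outside its range is refused whole. The fingers move at their own pace and stop on an object; the grip force is fixed at half the most. Time passes only in rows, so rows that do not move let the fingers close. It gives the time, the measured TCP pose, the force, the opening and the grip force at its end, in the units of the state.
- telemetry.observe(): the state, without advancing time (a new reading comes with each control period).
- cams.camera(name): name is "scene" or "top"; returns a dict with "frame" (420x560x3 uint8, red, green, blue), "intrinsics" (3x3 intrinsics, pixels), "extrinsics" (4x4, takes a point from camera to world coordinates). Camera axes: x right, y down, z forward; pixel columns grow to the right and rows downward; lengths in mm; the calibration is good to about 2 mm. A picture is of the moment at which its call begins. There is no depth.
- ctrl.close_job(): hands the job in; it is judged then, once.
The state is a dict: "time": time; "joint_positions": joint angles; "qd": joint speeds; "joint_torque": joint torques, N m; "eef_pos": TCP position; "orientation": TCP orientation; "wrist_force": force on the tool from outside, world axes, zero at the start; "moment": the same for the moment, N m; "width": finger opening in mm; "grasp_force": force on a finger pad.
Only numpy, scipy, OpenCV 4.12 (cv2) and the standard library are available. Lean on these libraries where they do the work, as an engineer would, in place of code of your own. Each camera call takes 0.05 s, during which the arm holds its last target. There are 200 camera calls.

## Task

Tidy up after painting: carry the enamel mug by its handle, upright, over to the blue drip tray and set it down on a free spot in the tray (do not drop it in), and stand the paint brush in the mug, bristles up, to dry. Leave the other things on the bench where they are, including the glass jar in the tray.

Things in the scene. Friction and masses are not known exactly. Their poses are not given: they have to be found in the camera images.
- mug: White enamel mug with a blue rim and a blue handle, 80 mm outer diameter (72 mm at the foot), 85 mm high, walls 3 mm, inside 74 mm wide with its floor 4 mm above the underside; about 0.18 kg. Origin: centre of the underside; z up its axis; x points from the axis towards the handle. It stands upright anywhere on the right or middle of the bench, handle in any direction.
- mug_handle: The mug's handle, fixed to it: a D of flat strap 5 mm thick and 14 mm wide (across y), in the mug's x-z plane. It leaves the wall at 70 mm height, its top runs at 72 to 75 mm, it reaches 77 mm from the mug's axis, its outer upright spans 64 to 44 mm height and it slants back to the wall at 22 mm. Same origin and axes as the mug.
- mug_grip (a point): Point on the top of the mug's handle: 60 mm from the mug's axis (along its x), 72 mm above the underside. The strap is 14 mm wide there and can be pinched from above across its width (along the mug's y).
- brush: Flat paint brush lying flat on the bench: 210 mm long, 13 mm thick, ochre wooden handle (x -105 to +40 mm; 11 mm wide at the end, 14 to 16 mm along most of it, 24 mm at the shoulder), steel ferrule 32 mm wide, dark stiff bristles 42 mm long, 31 mm wide; 55 g. Origin: centre of the underside, mid-length; x along the brush towards the bristles, y across its width, z through its thickness.
- brush_tail (a point): Centre of the end of the brush's handle, at the brush's x = -105 mm; it goes down into the mug.
- brush_grip (a point): Point at mid-thickness of the brush's handle near its balance point, at the brush's x = +10 mm, 115 mm from the handle's end; 15 mm wide there.
- tray: Blue plastic drip tray, fixed to the bench, 210 mm (x) by 300 mm (y) by 16 mm high, walls 4 mm, floor 4 mm thick. Origin: centre of its underside. The jar stands in its left (+y) half; its right half is free.
- jar: Open glass jar, 70 mm diameter, 95 mm high, standing in the tray. Origin: centre of the underside. A bystander.
- tin: Small closed paint tin with a yellow band, 77 mm diameter, 80 mm high. Origin: centre of the underside. A bystander.
- glue: White glue bottle with a blue band and a red nozzle, 58 mm diameter, 100 mm high. Origin: centre of the underside. A bystander.
- screwdriver: Screwdriver with a red handle lying on the bench in front of the tray, about 200 mm long. Origin: underside at mid-length. A bystander.
- tape: Beige roll of masking tape lying flat, 100 mm diameter, 25 mm high. Origin: centre of the underside. A bystander.
- sander: Cork sanding block lying on the bench, 110 by 65 by 22 mm. Origin: centre of the underside. A bystander.
Mind the look-alikes: they are no part of the job. What is shaped like the mug but brown, pink or purple is not meant.

How it is judged (in metres and radians):
On the way, in this order (a step that is already met when the one before it is completed fails the run):
1. the mug is lifted by its handle, clear of the bench (contact force between the fingers and mug_handle above 0.3 N and height (world z) of mug above 0.02 m), for 0.2 s.
2. the mug is set down in the tray while still held by its handle (not dropped) (contact force between the fingers and mug_handle above 0.3 N and contact force between mug and tray above 0.4 N and z of mug in the frame of tray below 0.012 m and angle between mug's own z axis and vertical below 0.2 rad), for 0.05 s.
At the end, for the whole second after the job is handed in: The mug stands upright (within 0.08 rad) on the tray's floor, inside its rim; the brush stands in the mug with its handle's end at the mug's floor (less than 30 mm above the mug's underside, within 40 mm of its axis) and the bristles up, leaning at most 0.87 rad from vertical; both at rest (z of mug in the frame of tray below 0.01 m and angle between mug's own z axis and vertical below 0.08 rad and x of mug in the frame of tray between -0.07 and 0.07 m and y of mug in the frame of tray between -0.115 and 0.115 m and z of brush_tail in the frame of mug between 0 and 0.03 m and horizontal distance between brush_tail and mug below 0.04 m and angle between brush's own x axis and vertical below 0.87 rad and linear speed of each of mug, brush below 0.02 m/s); the robot touches nothing.
It fails at once if the mug tips by more than 0.5 rad (angle between mug's own z axis and vertical above 0.5 rad).
It fails at once if a bystander is moved by more than 30 mm (distance of any of jar, tin, glue, screwdriver, tape, sander from where it was at the start of the episode above 0.03 m).
It also fails if it takes over 51 s, if anything falls off the work surface, if the arm or the gripper's body presses on something with over 40 N, if the wrist force passes 120 N, or if a joint passes its speed limit or range.

## Working session

There is one attempt and no reset: what is moved stays moved. The work goes in short steps, Python scripts to look and compute and a tool call to move; the robot and the scene stay as the last step left them, time stands still between calls to the robot, and variables do not carry over. Pictures are saved under pics/ and viewed, at most 10 in all, crops included, and the job is handed in when it is done.

Besides the shell and the picture viewer there is one more tool, called after "Emit:" by a JSON object that holds its "method" and its "body". servo_tool: Moves the arm, as the interface text tells. Shift numbers are shares of 30 cm and turn numbers shares of 60 degrees, none past 1 either way. Its arguments: {"type":"object","properties":{"plan":{"type":"array"}},"required":["plan"]}

```bash
mkdir -p pics; cat > h.py <<'E'
import numpy as np, cv2, pickle
from scipy.spatial.transform import Rotation as R
def ray(c,u,v):
    K=np.array(c["intrinsics"]);T=np.array(c["extrinsics"])
    d=T[:3,:3]@np.linalg.solve(K,[u,v,1.]);return T[:3,3],d
def onz(c,u,v,z):
    o,d=ray(c,u,v);return o+d*(z-o[2])/d[2]
def tri(ca,pa,cb,pb):
    o1,d1=ray(ca,*pa);o2,d2=ray(cb,*pb)
    s=np.linalg.lstsq(np.c_[d1,-d2],o2-o1,rcond=None)[0]
    a=o1+s[0]*d1;b=o2+s[1]*d2
    return (a+b)/2,np.linalg.norm(a-b)
def snap(n,f):
    from cell import cams
    c=cams.camera(n);pickle.dump(c,open(f"pics/{f}.pkl","wb"))
    cv2.imwrite(f"pics/{f}.png",cv2.cvtColor(c["frame"],cv2.COLOR_RGB2BGR));return c
def load(f): return pickle.load(open(f"pics/{f}.pkl","rb"))
E
python3 - <<'E'
from h import *
from cell import telemetry
for n in("scene","top"):
    c=snap(n,n+"0");print(n,np.round(c["intrinsics"],1).tolist(),np.round(c["extrinsics"],3).tolist())
s=telemetry.observe();print(s)
E
```

```text
scene [[379.7, 0.0, 278.4], [0.0, 379.7, 198.7], [0.0, 0.0, 1.0]] [[-0.821, 0.385, -0.421, 939.612], [0.57, 0.579, -0.583, 564.033], [0.019, -0.719, -0.695, 737.024], [0.0, 0.0, 0.0, 1.0]]
top [[513.7, 0.0, 279.0], [0.0, 513.7, 208.7], [0.0, 0.0, 1.0]] [[-0.008, -0.994, 0.113, 384.648], [-1.0, 0.008, -0.005, 12.2], [0.005, -0.113, -0.994, 1450.737], [0.0, 0.0, 0.0, 1.0]]
{'time': 0.1, 'joint_positions': array([-1.21499804e+00,  1.26355182e-01, -4.04897955e-02,  1.40537659e+00,
       -3.16997295e-05,  1.57078971e+00]), 'qd': array([ 1.07931940e-03,  5.83509298e-04,  2.10701174e-03,  3.88026366e-04,
        9.69957289e-06, -3.74129516e-04]), 'joint_torque': array([ 1.34452635e-03, -4.36903703e+01,  3.53604054e+01,  1.36186343e-02,
        4.98489374e-05,  8.03231785e-06]), 'eef_pos': array([ 182.74785936, -491.79566111,  230.59558119]), 'orientation': array([ 9.84216800e-01,  1.76965486e-01, -1.41704606e-04, -6.98570783e-04]), 'wrist_force': array([ 0.04772878, -0.15857083, -0.78980855]), 'moment': array([-0.01780446, -0.05231391, -0.00437585]), 'grasp_force': 0.0, 'width': 85.42107428419405}
```

View pics/scene0.png

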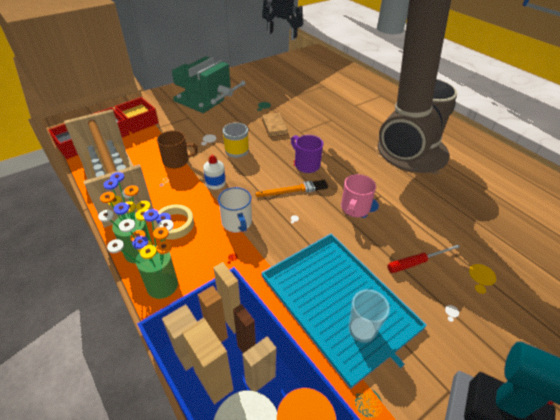

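View pics/top0.png

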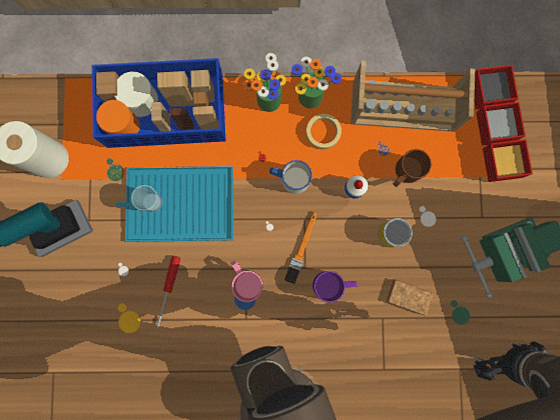

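Mug-shaped things in the top view are white (296,177), pink (246,287), purple (328,287) and brown (413,166). Only the white one, with its blue rim and handle pointing left to (272,170), fits. In the scene view it is at (236,208). The brush is at about (303,245) in top and (290,188) in scene, with its bristles towards (291,275) in top. The tray is at (180,204) with the jar at (146,198). I'll confirm the mug in an enlarged crop.

```bash
python3 - <<'E'
import cv2,numpy as np
t=cv2.imread("pics/top0.png")[150:290,255:345];s=cv2.imread("pics/scene0.png")[170:245,205:335]
t=cv2.resize(t,None,fx=4,fy=4,interpolation=cv2.INTER_CUBIC)   # 360x560
s=cv2.resize(s,None,fx=3.3,fy=3.3,interpolation=cv2.INTER_CUBIC) # 429x247
o=np.zeros((560,800,3),np.uint8);o[:560,:360]=t;o[:s.shape[0],365:365+s.shape[1]]=s
cv2.imwrite("pics/crop1.png",o)
E
```

```text
(no output)
```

View pics/crop1.png

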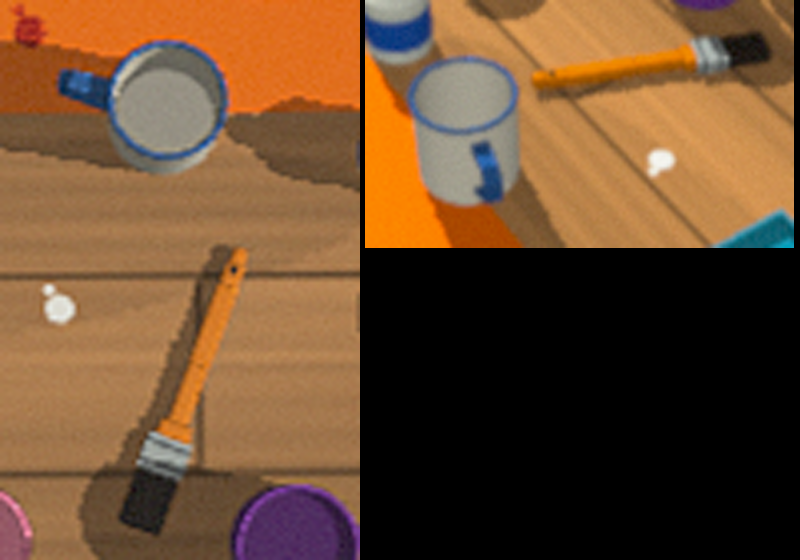

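```bash
python3 - <<'E'
from h import *
t,s=load("top0"),load("scene0")
T=lambda x,y:((x+.5)/4-.5+255,(y+.5)/4-.5+150)
S=lambda x,y:((x-365+.5)/3.3-.5+205,(y+.5)/3.3-.5+170)
p=lambda n,x:print(n,np.round(x,1) if not isinstance(x,tuple) else (np.round(x[0],1),round(x[1],1)))
p("rim c",tri(t,T(168,99),s,S(463.5,94.5)))
m=onz(t,*T(168,99),85);p("rim z85 top",m);p("rim z85 scene",onz(s,*S(463.5,94.5),85))
h=onz(t,*T(60,83),64);p("handle outer top",h)
d=h-m;p("r,ang",np.array([np.hypot(d[0],d[1]),np.degrees(np.arctan2(d[1],d[0]))]))
p("handle outer tri",tri(t,T(60,83),s,S(484,146)))
a=tri(t,T(240,249),s,S(535,80));b=tri(t,T(141,527),s,S(766,47));p("tail",a);p("bris",b)
a2=onz(t,*T(240,249),6.5);b2=onz(t,*T(141,529),6.5);p("tail65",a2);p("bris65",b2);p("len",np.linalg.norm(a2-b2))
e=(b2-a2);p("brush ang",np.degrees(np.arctan2(e[1],e[0])));p("grip",a2+e/np.linalg.norm(e)*115)
for q in[(127,168),(231,168),(232,240),(126,241)]:p("tray",onz(t,*q,16))
p("jar rim",onz(t,146,194,95))
E
```

```text
rim c (array([633.3, -44.2,  84.8]), np.float64(1.9))
rim z85 top [632.5 -43.7  85. ]
rim z85 scene [634.1 -44.7  85. ]
handle outer top [648.   29.3  64. ]
r,ang [74.6 78. ]
handle outer tri (array([648.1,  24.5,  96.2]), np.float64(15.1))
tail (array([539.1, -96.7,   9.3]), np.float64(1.5))
bris (array([344.9, -24.7,   4.5]), np.float64(0.8))
tail65 [538.8 -96.5   6.5]
bris65 [343.3 -24.4   6.5]
len 208.4
brush ang 159.7
grip [430.9 -56.7   6.5]
tray [667.  433.8  16. ]
tray [664.7 139.4  16. ]
tray [460.7 136.1  16. ]
tray [460.3 431.4  16. ]
jar rim [580.7 358.3  95. ]
```

The crop confirms the white mug: blue rim, and a blue handle pointing about 78° in world. Its rim measures z≈85, which matches the text. Mug axis is at (633,-44), so the grip point is about (646,14.5). The tray centre is about (563,285). I'll turn the tool first, then travel.

Emit:
{"method": "servo_tool", "body": {"plan": [[[1,0,0,0,-0.1067],[1,0,0,0,-0.1067],[1,0,0,0,-0.1067],[1,0,0,0,-0.1067],[1,0,0,0,-0.1067],[1,0,0,0,-0.1067],[1,0,0,0,-0.1067],[1,0,0,0,-0.1067],[1,0,0,0,-0.1067]]]}}

```text
time: 0.85
eef_pos: [182.8, -491.9, 230.8]
orientation: [0.775, 0.631, 0.0, -0.0]
wrist_force: [-0.6, 0.3, -0.1]
width: 85.7
grasp_force: 0.0
```

Emit:
{"method": "servo_tool", "body": {"plan": [[[1,0.1095,0.0644,0,0],[1,0.1095,0.0644,0,0],[1,0.1095,0.0644,0,0],[1,0.1095,0.0644,0,0],[1,0.1095,0.0644,0,0],[1,0.1095,0.0644,0,0],[1,0.1095,0.0644,0,0],[1,0.1095,0.0644,0,0],[1,0.1095,0.0644,0,0],[1,0.1095,0.0644,0,0],[1,0.1095,0.0644,0,0],[1,0.1095,0.0644,0,0],[1,0.1095,0.0644,0,0],[1,0.1095,0.0644,0,0],[1,0.1095,0.0644,0,0],[1,0.1095,0.0644,0,0],[1,0.1095,0.0644,0,0],[1,0.1095,0.0644,0,0],[1,0,0,0,0],[1,0,0,0,0]]]}}

```text
time: 2.52
eef_pos: [646.5, 15.7, 229.3]
orientation: [0.776, 0.63, -0.001, -0.001]
wrist_force: [-0.5, 0.3, 0.0]
width: 85.3
grasp_force: 0.0
```

Emit:
{"method": "servo_tool", "body": {"plan": [[[1,0,-0.003,0.08,0],[1,0,0,0.08,0],[1,0,0,0.08,0],[1,0,0,0.08,0],[1,0,0,0.08,0],[1,0,0,0,0]]]}}

```text
time: 3.02
eef_pos: [641.3, 12.8, 106.4]
orientation: [0.778, 0.629, -0.003, -0.002]
wrist_force: [-0.4, 0.8, -0.8]
width: 85.7
grasp_force: 0.0
```

```bash
python3 - <<'E'
from h import *
a=snap("top","top1")["frame"][130:220,240:350];b=snap("scene","scene1")["frame"][130:260,170:320]
o=np.zeros((540,800,3),np.uint8)
a=cv2.resize(a,None,fx=3,fy=3,interpolation=2);b=cv2.resize(b,None,fx=3,fy=3,interpolation=2)
o[:a.shape[0],:a.shape[1]]=a;o[:b.shape[0],340:340+b.shape[1]]=b
cv2.imwrite("pics/crop2.png",o[:,:,::-1])
E
```

```text
(no output)
```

View pics/crop2.png

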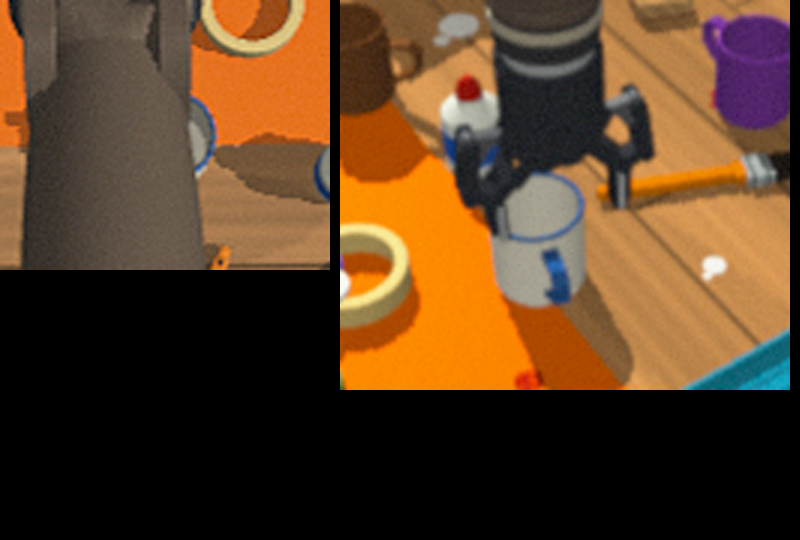

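The scene crop shows the open fingers straddling the handle. The tips are at crop (505,232) and (620,200), and the handle top is at about (553,252). The arm hides the mug in the top view. I'll check the projection.

```bash
python3 - <<'E'
from h import *
from cell import telemetry
c=load("scene1")
def pr(p):
    T=np.linalg.inv(c["extrinsics"]);q=c["intrinsics"]@(T[:3,:3]@p+T[:3,3]);u=q[:2]/q[2];return np.round(((u-[170,130])+.5)*3-.5+[340,0],0)
m=np.array([633.,-44,0])
for a in(68,78,88):
    for r,z in((40,75),(60,75),(70,75),(77,64),(77,44)):
        print(a,r,z,pr(m+[r*np.cos(np.radians(a)),r*np.sin(np.radians(a)),z]))
s=telemetry.observe();print(s["eef_pos"],pr(s["eef_pos"]-[0,0,-13]))
E
```

```text
68 40 75 [544. 249.]
68 60 75 [548. 266.]
68 70 75 [549. 276.]
68 77 64 [552. 291.]
68 77 44 [553. 308.]
78 40 75 [552. 247.]
78 60 75 [560. 264.]
78 70 75 [565. 272.]
78 77 64 [568. 288.]
78 77 44 [569. 304.]
88 40 75 [560. 244.]
88 60 75 [572. 259.]
88 70 75 [579. 267.]
88 77 64 [584. 282.]
88 77 44 [584. 299.]
[643.79788804  13.13870349 111.28765814] [558. 217.]
```

Emit:
{"method": "servo_tool", "body": {"plan": [[[1,0.003,0.005,0.05,0],[1,0.003,0.005,0.05,0],[1,0,0,0.05,0],[1,0,0,0.035,0],[1,0,0,0,0],[1,0,0,0,0],[1,0,0,0,0]]]}}

```text
time: 3.7
eef_pos: [649.1, 15.2, 57.5]
orientation: [0.777, 0.629, 0.001, 0.001]
wrist_force: [-0.3, -0.2, -1.1]
width: 85.5
grasp_force: 0.0
```

Emit:
{"method": "servo_tool", "body": {"plan": [[[-1,0,-0.004,0.01,0],[-1,0,0,0,0],[-1,0,0,0,0],[-1,0,0,0,0],[-1,0,0,0,0],[-1,0,0,0,0],[-1,0,0,0,0],[-1,0,0,0,0],[-1,0,0,0,0]]]}}

```text
time: 4.45
eef_pos: [647.3, 15.7, 53.1]
orientation: [0.777, 0.629, 0.0, 0.0]
wrist_force: [-0.5, 0.6, 2.3]
width: 12.3
grasp_force: 58.4
```

Emit:
{"method": "servo_tool", "body": {"plan": [[[-1,0,0,-0.02,0],[-1,0,0,-0.03,0],[-1,0,0,-0.05,0],[-1,0,0,-0.05,0],[-1,0,0,-0.05,0],[-1,0,0,0,0],[-1,0,0,0,0],[-1,0,0,0,0]]]}}

```text
time: 5.12
eef_pos: [646.9, 15.6, 112.1]
orientation: [0.777, 0.629, -0.0, -0.0]
wrist_force: [0.3, 1.1, -2.2]
width: 12.5
grasp_force: 58.5
```

```bash
python3 - <<'E'
from h import *
b=snap("scene","scene2")["frame"][100:260,150:350]
cv2.imwrite("pics/crop3.png",cv2.resize(b,None,fx=3,fy=3,interpolation=2)[:,:,::-1])
E
```

```text
(no output)
```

View pics/crop3.png

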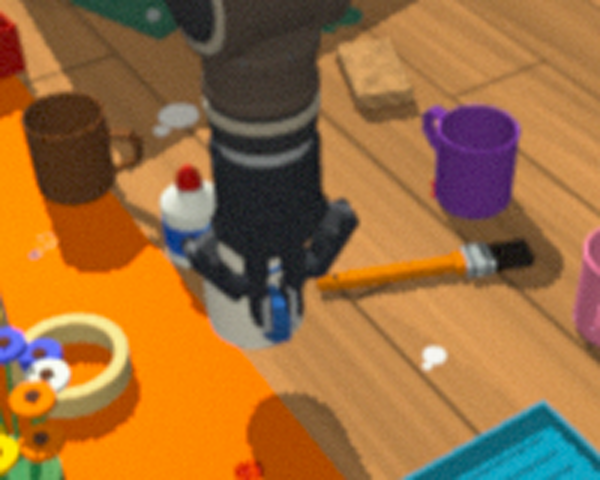

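The crop shows the mug at crop (255,300), hanging upright from the handle and clear of the bench. I'll carry it over to the tray.

Emit:
{"method": "servo_tool", "body": {"plan": [[[-1,0.04,-0.021,0,0],[-1,0.06,-0.032,0,0],[-1,0.09,-0.0475,0,0],[-1,0.09,-0.0475,0,0],[-1,0.09,-0.0475,0,0],[-1,0.09,-0.0475,0,0],[-1,0.09,-0.0475,0,0],[-1,0.09,-0.0475,0,0],[-1,0.07,-0.037,0,0],[-1,0.05,-0.027,0,0],[-1,0,0,0,0],[-1,0,0,0,0],[-1,0,0,0,0],[-1,0,0,0,0]]]}}

```text
time: 6.33
eef_pos: [576.6, 262.9, 112.4]
orientation: [0.777, 0.629, -0.0, 0.0]
wrist_force: [0.8, -0.2, -2.9]
width: 12.4
grasp_force: 58.6
```

```bash
python3 - <<'E'
from h import *
b=snap("scene","scene3")["frame"][150:390,230:450]
a=snap("top","top3")["frame"][130:260,100:280]
o=np.zeros((600,800,3),np.uint8)
b=cv2.resize(b,None,fx=2,fy=2,interpolation=2);a=cv2.resize(a,None,fx=1.9,fy=1.9,interpolation=2)
o[:b.shape[0],:b.shape[1]]=b;o[:a.shape[0],450:450+a.shape[1]]=a
cv2.imwrite("pics/crop4.png",o[:,:,::-1])
E
```

```text
(no output)
```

View pics/crop4.png

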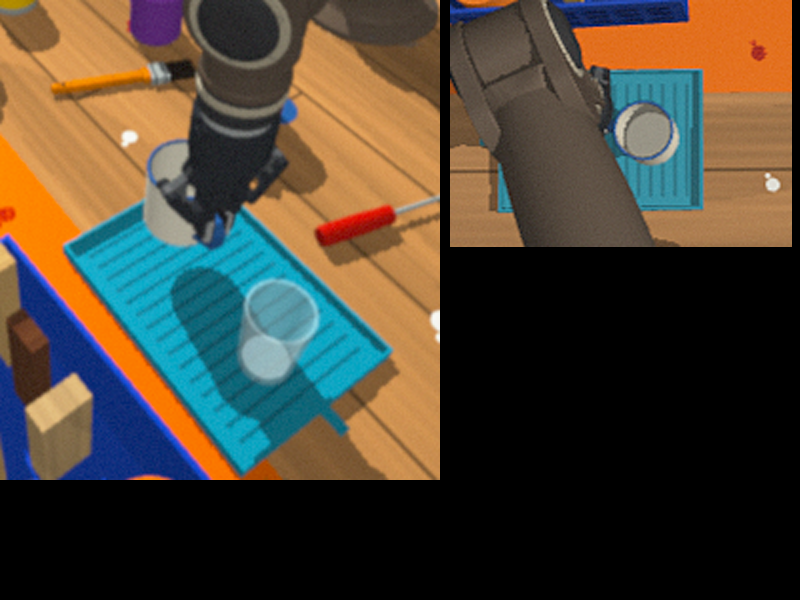

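The mug hangs upright over the free half of the tray, well clear of the jar. I'll lower it gently until it touches.

Emit:
{"method": "servo_tool", "body": {"plan": [[[-1,0,0,0.04,0],[-1,0,0,0.05,0],[-1,0,0,0.04,0],[-1,0,0,0.025,0],[-1,0,0,0.01,0],[-1,0,0,0.006,0],[-1,0,0,0.004,0],[-1,0,0,0.004,0],[-1,0,0,0.004,0],[-1,0,0,0.003,0],[-1,0,0,0,0],[-1,0,0,0,0]]]}}

```text
time: 7.43
eef_pos: [576.9, 263.8, 57.4]
orientation: [0.777, 0.629, 0.0, 0.0]
wrist_force: [0.5, -0.1, -0.8]
width: 12.2
grasp_force: 58.7
```

Emit:
{"method": "servo_tool", "body": {"plan": [[[-1,0,0,0.003,0],[-1,0,0,0.003,0],[-1,0,0,0,0],[-1,0,0,0,0],[-1,0,0,0,0]]]}}

```text
time: 7.85
eef_pos: [577.2, 264.3, 56.9]
orientation: [0.777, 0.629, 0.001, 0.0]
wrist_force: [-1.1, 0.2, 5.8]
width: 12.3
grasp_force: 59.7
```

Emit:
{"method": "servo_tool", "body": {"plan": [[[0,0,0,-0.001,0],[0.5,0,0,0,0],[0.5,0,0,0,0],[0.5,0,0,0,0],[0.5,0,0,0,0],[0.5,0,0,0,0],[0.5,0,0,-0.05,0],[0.5,0,0,-0.09,0],[0.5,0,0,-0.12,0],[0.5,0,0,-0.12,0],[0.5,0,0,-0.12,0]]]}}

```text
time: 8.77
eef_pos: [576.2, 263.4, 206.8]
orientation: [0.777, 0.629, -0.0, -0.0]
wrist_force: [0.2, 0.3, 1.2]
width: 64.0
grasp_force: 0.0
```

Emit:
{"method": "servo_tool", "body": {"plan": [[[0.2,0,0,0,-0.1135],[0.2,0,0,0,-0.1135],[0.2,0,0,0,-0.1135],[0.2,0,0,0,-0.1135],[0.2,0,0,0,-0.1135],[0.2,0,0,0,-0.1135],[0.2,0,0,0,-0.1135],[0.2,0,0,0,-0.1135],[0.2,0,0,0,-0.1135],[0.2,0,0,0,-0.1135],[0.2,0,0,0,-0.1135],[0.2,0,0,0,-0.1135]]]}}

```text
time: 9.77
eef_pos: [576.6, 263.6, 205.3]
orientation: [0.173, 0.985, -0.0, -0.0]
wrist_force: [0.6, -0.0, -0.7]
width: 51.3
grasp_force: 0.0
```

Emit:
{"method": "servo_tool", "body": {"plan": [[[0.2,0.0267,-0.0977,0,0],[0.2,0.0267,-0.0977,0,0],[0.2,0.0267,-0.0977,0,0],[0.2,0.0267,-0.0977,0,0],[0.2,0.0267,-0.0977,0,0],[0.2,0.0267,-0.0977,0,0],[0.2,0.0267,-0.0977,0,0],[0.2,0.0267,-0.0977,0,0],[0.2,0.0267,-0.0977,0,0],[0.2,0.0267,-0.0977,0,0],[0.2,0.0267,-0.0977,0,0],[0.2,0.0267,-0.0977,0,0],[0.2,0,0,0,0],[0.2,0,0,0,0]]]}}

```text
time: 10.93
eef_pos: [364.0, -33.9, 205.8]
orientation: [0.178, 0.984, 0.0, 0.001]
wrist_force: [0.5, 0.5, -0.5]
width: 51.3
grasp_force: 0.0
```

```bash
python3 - <<'E'
from h import *
t=load("top0");print(onz(t,328,287,85),onz(t,246,287,85))
c=snap("top","top5");s=snap("scene","scene5");print(onz(c,216,198,89))
a=c["frame"][130:300,110:330];b=s["frame"][150:330,200:400]
o=np.zeros((600,800,3),np.uint8)
b=cv2.resize(b,None,fx=2,fy=2,interpolation=2);a=cv2.resize(a,None,fx=1.8,fy=1.8,interpolation=2)
o[:b.shape[0],:b.shape[1]]=b;o[:a.shape[0],404:404+a.shape[1]]=a
cv2.imwrite("pics/crop5.png",o[:380,:,::-1])
E
```

```text
[ 331.35766688 -122.54688091   85.        ] [333.20855212  93.14231813  85.        ]
[569.36813639 172.78076648  89.        ]
```

View pics/crop5.png

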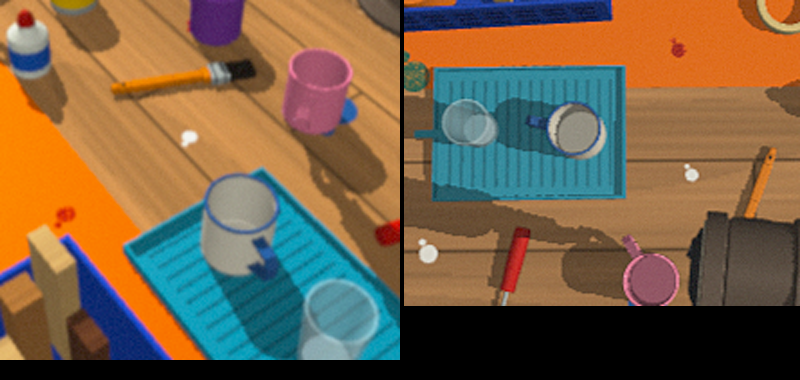

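The mug stands upright in the tray, rim centre at crop (576,128) in top and (240,205) in scene, handle towards the jar with a clear gap. The brush hasn't moved. I'll go down on the bristle section.

Emit:
{"method": "servo_tool", "body": {"plan": [[[0.2,0,0.006,0.08,0],[0.2,0,0,0.12,0],[0.2,0,0,0.12,0],[0.2,0,0,0.12,0],[0.2,0,0,0.11,0],[0.2,0,0,0.06,0],[0.2,0,0,0.03,0],[0.2,0,0,0.02,0],[0.2,0,0,0.01,0],[0.2,0,0,0,0],[0.2,0,0,0,0]]]}}

```text
time: 11.95
eef_pos: [365.8, -31.1, 5.0]
orientation: [0.176, 0.984, 0.0, 0.0]
wrist_force: [-1.4, 0.1, -0.2]
width: 51.2
grasp_force: 0.0
```

Emit:
{"method": "servo_tool", "body": {"plan": [[[-0.25,0,0,0,0],[-0.25,0,0,0,0],[-0.25,0,0,0,0],[-0.25,0,0,0,0],[-0.25,0,0,0,0]]]}}

```text
time: 12.37
eef_pos: [365.3, -31.4, 4.7]
orientation: [0.176, 0.984, -0.0, 0.0]
wrist_force: [0.2, -1.2, 0.2]
width: 31.7
grasp_force: 0.0
```

```bash
python3 - <<'E'
from h import *
t,s=load("top5"),load("scene5")
print(tri(t,(205.6,201.1),s,(320,252.5)),onz(t,205.6,201.1,89))
E
```

```text
(array([562.51949471, 201.49098106,  80.4553908 ]), np.float64(0.5115935818910462)) [561.23254718 200.49231099  89.        ]
```

Mug axis is at about (562,201). Now I'll find a command that gives a light grip.

Emit:
{"method": "servo_tool", "body": {"plan": [[[-0.275,0,0,0,0],[-0.275,0,0,0,0],[-0.275,0,0,0,0],[-0.275,0,0,0,0]]]}}

```text
time: 12.7
eef_pos: [365.3, -31.3, 4.7]
orientation: [0.176, 0.984, -0.0, 0.0]
wrist_force: [-1.2, -0.7, 4.0]
width: 30.6
grasp_force: 2.9
```

Emit:
{"method": "servo_tool", "body": {"plan": [[[-0.3,0,0,0,0],[-0.3,0,0,0,0],[-0.3,0,0,0,0],[-0.3,0,0,0,0]]]}}

```text
time: 13.03
eef_pos: [365.3, -31.4, 4.8]
orientation: [0.176, 0.984, -0.0, 0.0]
wrist_force: [-0.7, -0.3, 5.1]
width: 30.3
grasp_force: 20.8
```

The grip is proportional: command -0.275 gives about 3 N and -0.3 about 21 N. I'll lift slowly with the light grip so the brush pivots in the pads and hangs tail down.

Emit:
{"method": "servo_tool", "body": {"plan": [[[-0.278,0,0,0,0],[-0.278,0,0,0,0],[-0.278,0,0,-0.02,0],[-0.278,0,0,-0.03,0],[-0.278,0,0,-0.03,0],[-0.278,0,0,-0.04,0],[-0.278,0,0,-0.04,0],[-0.278,0,0,-0.04,0],[-0.278,0,0,0,0],[-0.278,0,0,0,0]]]}}

```text
time: 13.87
eef_pos: [365.9, -31.3, 65.4]
orientation: [0.176, 0.984, 0.0, 0.001]
wrist_force: [-0.8, 0.5, -0.4]
width: 30.8
grasp_force: 4.4
```

```bash
python3 - <<'E'
from h import *
c=snap("top","top6");s=snap("scene","scene6")
a=c["frame"][180:320,220:380];b=s["frame"][100:260,230:420]
o=np.zeros((320,780,3),np.uint8)
b=cv2.resize(b,None,fx=2,fy=2,interpolation=2);a=cv2.resize(a,None,fx=2,fy=2,interpolation=2)
o[:b.shape[0],:b.shape[1]]=b;o[:a.shape[0],400:400+a.shape[1]]=a
cv2.imwrite("pics/crop6.png",o[:,:,::-1])
E
```

```text
(no output)
```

View pics/crop6.png

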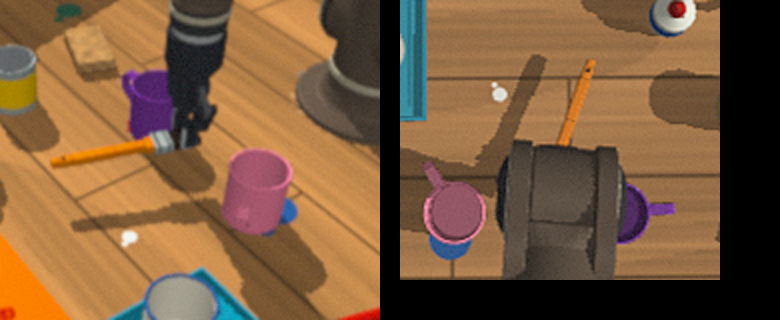

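The crop shows the brush held level, tail at scene crop (57,162), so 4 N is still enough to stop it turning. I'll ease the grip a little and measure the tail height by code.

Emit:
{"method": "servo_tool", "body": {"plan": [[[-0.274,0,0,0,0],[-0.274,0,0,0,0],[-0.274,0,0,0,0],[-0.272,0,0,0,0],[-0.272,0,0,0,0],[-0.272,0,0,0,0]]]}}

```text
time: 14.47
eef_pos: [365.2, -31.3, 64.4]
orientation: [0.176, 0.984, -0.0, -0.0]
wrist_force: [-0.4, 0.4, -0.2]
width: 30.8
grasp_force: 0.0
```

```bash
cat >> h.py <<'E'
def ochre(c,box):
    # extreme end of the ochre handle inside box (u0,v0,u1,v1): returns both ends along its long axis
    u0,v0,u1,v1=box;h=cv2.cvtColor(np.ascontiguousarray(c["frame"][v0:v1,u0:u1]),cv2.COLOR_RGB2HSV)
    m=cv2.inRange(h,(8,190,110),(20,255,255))
    n,l,st,_=cv2.connectedComponentsWithStats(m);k=1+np.argmax(st[1:,4])
    p=np.argwhere(l==k)[:,::-1].astype(float);mu=p.mean(0);w=np.linalg.svd(p-mu,full_matrices=False)[2][0];q=(p-mu)@w
    return mu+w*q.min()+[u0,v0],mu+w*q.max()+[u0,v0],len(p)
def tail(ct,cs,bt,bs,tsel,ssel):
    a=ochre(ct,bt);b=ochre(cs,bs);pa=tsel(a[:2]);pb=ssel(b[:2])
    print("top",np.round(a[0]),np.round(a[1]),a[2],"scene",np.round(b[0]),np.round(b[1]),b[2]);return tri(ct,pa,cs,pb)
E
python3 - <<'E'
from h import *
up=lambda e:min(e,key=lambda p:p[1]); lf=lambda e:min(e,key=lambda p:p[0])
ct,cs=load("top6"),load("scene6")
print(tail(ct,cs,(280,195,340,290),(235,140,345,215),up,lf))
ct,cs=snap("top","top7"),snap("scene","scene7")
print(tail(ct,cs,(280,195,340,290),(235,140,345,215),up,lf))
E
```

```text
top [315. 210.] [300. 252.] 214 scene [306. 172.] [255. 181.] 331
(array([540.62876863, -95.86548118,  57.55348377]), np.float64(3.7948569268812506))
top [313. 214.] [300. 252.] 188 scene [307. 187.] [258. 194.] 323
(array([534.57941528, -93.48485145,   7.67628226]), np.float64(3.050847080835097))
```

The brush dropped flat on the bench a few mm from where it was, tail at (535,-93.5,7.7). Force is too coarse below -0.275, so I'll re-grasp a little higher on the pads and ease off in finer steps.

Emit:
{"method": "servo_tool", "body": {"plan": [[[0.2,0,0,0,0],[0.2,0,0,0,0],[0.2,0.003,0,0.06,0],[0.2,0.003,0,0.06,0],[0.2,0.004,0,0.04,0],[0.2,0,0,0.025,0],[0.2,0,0,0,0],[0,0,0,0,0],[-0.15,0,0,0,0],[-0.25,0,0,0,0],[-0.3,0,0,0,0],[-0.3,0,0,0,0],[-0.3,0,0,0,0]]]}}

```text
time: 15.65
eef_pos: [363.0, -30.3, 9.7]
orientation: [0.176, 0.984, 0.0, 0.001]
wrist_force: [-1.1, -0.0, 7.0]
width: 30.3
grasp_force: 15.4
```

Emit:
{"method": "servo_tool", "body": {"plan": [[[-0.29,0,0,-0.02,0],[-0.29,0,0,-0.06,0],[-0.29,0,0,-0.1,0],[-0.285,0,0,-0.12,0],[-0.285,0,0,-0.12,0],[-0.282,0,0,-0.12,0],[-0.282,0,0,-0.08,0],[-0.28,0,0,-0.04,0],[-0.28,0,0,0,0],[-0.28,0,0,0,0],[-0.28,0,0,0,0]]]}}

```text
time: 16.57
eef_pos: [361.7, -30.2, 205.8]
orientation: [0.176, 0.984, -0.0, -0.001]
wrist_force: [0.4, -0.1, -1.1]
width: 31.0
grasp_force: 4.4
```

```bash
python3 - <<'E'
from h import *
up=lambda e:min(e,key=lambda p:p[1]); lf=lambda e:min(e,key=lambda p:p[0])
ct,cs=snap("top","top8"),snap("scene","scene8")
print(tail(ct,cs,(280,180,345,290),(235,90,345,215),up,lf))
E
```

```text
top [319. 206.] [303. 252.] 258 scene [313. 129.] [257. 139.] 393
(array([533.54773177, -93.95076357, 193.17464524]), np.float64(2.4602421331038453))
```

Emit:
{"method": "servo_tool", "body": {"plan": [[[-0.28,0,0,0.08,0],[-0.28,0,0,0.1,0],[-0.28,0,0,0.06,0],[-0.28,0,0,0,0],[-0.279,0,0,0,0],[-0.279,0,0,0,0],[-0.278,0,0,0,0],[-0.278,0,0,0,0],[-0.278,0,0,0,0]]]}}

```text
time: 17.42
eef_pos: [363.0, -30.3, 135.9]
orientation: [0.176, 0.984, 0.0, 0.001]
wrist_force: [-0.2, -0.5, 0.5]
width: 30.8
grasp_force: 1.9
```

Emit:
{"method": "servo_tool", "body": {"plan": [[[-0.277,0,0,0,0],[-0.277,0,0,0,0],[-0.277,0,0,0,0]]]}}

```text
time: 17.67
eef_pos: [362.5, -30.2, 135.2]
orientation: [0.176, 0.984, 0.0, 0.0]
wrist_force: [-0.1, 0.4, -0.3]
width: 30.8
grasp_force: 1.4
```

```bash
python3 - <<'E'
from h import *
up=lambda e:min(e,key=lambda p:p[1]); lf=lambda e:min(e,key=lambda p:p[0])
ct,cs=snap("top","top9"),snap("scene","scene9")
print(tail(ct,cs,(280,180,345,290),(235,90,345,215),up,lf))
E
```

```text
top [307. 231.] [300. 252.] 103 scene [314. 160.] [277. 192.] 296
(array([485.01197841, -75.01420021,   6.64393398]), np.float64(1.0482835660572514))
```

The brush is pivoting: the tail is now at the bench, about 44° below level. I'll raise it with the same light grip so it swings further down, then tighten.

Emit:
{"method": "servo_tool", "body": {"plan": [[[-0.277,0,0,-0.02,0],[-0.277,0,0,-0.03,0],[-0.277,0,0,-0.04,0],[-0.277,0,0,-0.04,0],[-0.277,0,0,-0.04,0],[-0.277,0,0,-0.03,0],[-0.277,0,0,-0.02,0],[-0.277,0,0,0,0],[-0.277,0,0,0,0],[-0.3,0,0,0,0],[-0.4,0,0,0,0],[-0.4,0,0,0,0],[-0.4,0,0,0,0]]]}}

```text
time: 18.85
eef_pos: [362.1, -30.2, 200.6]
orientation: [0.176, 0.984, -0.0, -0.0]
wrist_force: [0.0, 0.0, -0.3]
width: 26.9
grasp_force: 59.0
```

```bash
python3 - <<'E'
from h import *
up=lambda e:min(e,key=lambda p:p[1]); lf=lambda e:max(e,key=lambda p:p[1])
ct,cs=snap("top","top10"),snap("scene","scene10")
try: print(tail(ct,cs,(280,180,345,290),(235,90,345,215),up,lf))
except Exception as e: print(e)
print(ochre(cs,(235,90,345,215)))
a=ct["frame"][180:300,240:380];b=cs["frame"][80:240,230:420]
o=np.zeros((320,780,3),np.uint8)
b=cv2.resize(b,None,fx=2,fy=2,interpolation=2);a=cv2.resize(a,None,fx=2,fy=2,interpolation=2)
o[:b.shape[0],:b.shape[1]]=b;o[:a.shape[0],400:400+a.shape[1]]=a
cv2.imwrite("pics/crop10.png",o[:,:,::-1])
E
```

```text
attempt to get argmax of an empty sequence
(array([329.89931495, 142.54394522]), array([322.11753947, 184.02205177]), 228)
```

View pics/crop10.png

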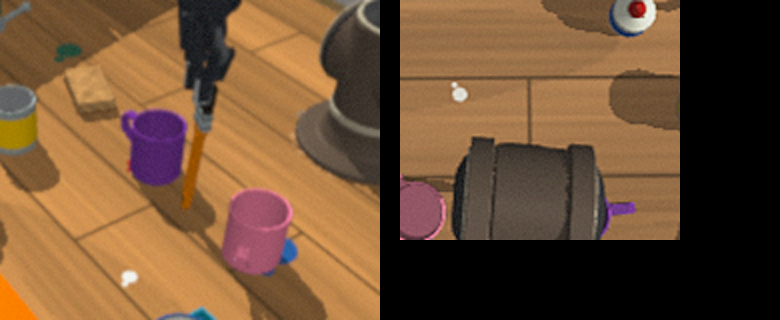

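The crop shows the brush hanging almost plumb from the gripper, tail at scene (322,184), firmly gripped at 59 N. I'll work out where the tail is, intersecting its ray with the brush's plane.

```bash
python3 - <<'E'
from h import *
cs=load("scene10");g=np.array([362.1,-30.2,198]);n=np.array([.347,.938,0])
for uv in((322.1,184),(329.9,142.5)):
    o,d=ray(cs,*uv);p=o+d*((g-o)@n)/(d@n);print(p.round(1),"along x_tool",round((p-g)@np.array([-.938,.347,0]),1),"dz",p[2]-198)
E
```

```text
[357.9 -28.7   7.7] along x_tool 4.4 dz -190.3358633544101
[351.8 -26.4 152.5] along x_tool 11.0 dz -45.47036176740505
```

Emit:
{"method": "servo_tool", "body": {"plan": [[[-0.4,0,0,-0.05,0],[-0.4,0,0,-0.09,0],[-0.4,0,0,-0.1,0],[-0.4,0,0,-0.1,0],[-0.4,0,0,-0.06,0],[-0.4,0,0,-0.035,0],[-0.4,0,0,0,0]]]}}

```text
time: 19.53
eef_pos: [363.2, -30.3, 333.7]
orientation: [0.176, 0.984, 0.0, 0.002]
wrist_force: [-0.3, 0.7, -0.3]
width: 27.1
grasp_force: 59.1
```

Emit:
{"method": "servo_tool", "body": {"plan": [[[-0.4,-0.019,0.05,0,0],[-0.4,-0.03,0.08,0,0],[-0.4,-0.0343,0.09,0,0],[-0.4,-0.0343,0.09,0,0],[-0.4,-0.0343,0.09,0,0],[-0.4,-0.0343,0.09,0,0],[-0.4,-0.0343,0.09,0,0],[-0.4,-0.0343,0.09,0,0],[-0.4,-0.0343,0.09,0,0],[-0.4,-0.0343,0.09,0,0],[-0.4,-0.023,0.06,0,0],[-0.4,-0.016,0.041,0,0],[-0.4,0,0,0,0],[-0.4,0,0,0,0],[-0.4,0,0,0,0]]]}}

```text
time: 20.78
eef_pos: [562.7, 199.2, 330.9]
orientation: [0.176, 0.984, -0.0, -0.001]
wrist_force: [0.0, -0.2, -0.9]
width: 27.3
grasp_force: 59.2
```

```bash
python3 - <<'E'
from h import *
from cell import telemetry
cs=snap("scene","scene11");e=telemetry.observe()["eef_pos"];g=e-[0,0,3];n=np.array([.347,.938,0])
T=np.linalg.inv(cs["extrinsics"])
def pr(p):
    q=cs["intrinsics"]@(T[:3,:3]@p+T[:3,3]);return q[:2]/q[2]
u=pr(g-[0,0,150]).round().astype(int);print("grip",g,"expected mid px",u,"tail px",pr(g-[0,0,188]),"mug rim px",pr(np.array([562,201,89.])))
a=ochre(cs,(u[0]-40,u[1]-70,u[0]+40,u[1]+45));print(a)
for uv in a[:2]:
    o,d=ray(cs,*uv);p=o+d*((g-o)@n)/(d@n);print(p.round(1))
E
```

```text
grip [562.6505218  199.03561713 328.44158873] expected mid px [324 221] tail px [322.07074361 233.78033529] mug rim px [320.53509724 249.80865937]
(array([335.33097192, 180.90450271]), array([324.19031491, 234.24859156]), 413)
[552.9 202.7 284. ]
[558.  200.8 137.6]
```

The tail is at about (559,200.5,138), over the mug's mouth, whose axis is at (562,201). Lowering into the mug.

Emit:
{"method": "servo_tool", "body": {"plan": [[[-0.4,0,0.003,0.05,0],[-0.4,0,0.003,0.08,0],[-0.4,0,0,0.08,0],[-0.4,0,0,0.08,0],[-0.4,0,0,0.05,0],[-0.4,0,0,0.03,0],[-0.4,0,0,0.01,0],[-0.4,0,0,0,0],[-0.4,0,0,0,0]]]}}

```text
time: 21.58
eef_pos: [564.1, 201.3, 218.8]
orientation: [0.176, 0.984, 0.0, 0.001]
wrist_force: [0.3, 1.1, 0.2]
width: 27.0
grasp_force: 59.2
```

Emit:
{"method": "servo_tool", "body": {"plan": [[[-0.4,0,0,0.01,0],[-0.4,0,0,0.006,0],[-0.4,0,0,0,0],[-0.4,0,0,0,0]]]}}

```text
time: 21.92
eef_pos: [563.9, 201.5, 212.9]
orientation: [0.176, 0.984, 0.0, 0.0]
wrist_force: [-0.9, -0.4, -0.2]
width: 27.1
grasp_force: 59.2
```

Emit:
{"method": "servo_tool", "body": {"plan": [[[-0.4,0,0,0.01,0],[-0.4,0,0,0.006,0],[-0.4,0,0,0,0],[-0.4,0,0,0,0],[-0.4,0,0,0,0]]]}}

```text
time: 22.33
eef_pos: [563.8, 201.4, 207.8]
orientation: [0.176, 0.984, -0.0, -0.0]
wrist_force: [-0.5, -0.9, -0.4]
width: 27.2
grasp_force: 59.2
```

Emit:
{"method": "servo_tool", "body": {"plan": [[[-0.4,0,0,0.006,0],[-0.4,0,0,0.004,0],[-0.4,0,0,0,0],[-0.4,0,0,0,0],[-0.4,0,0,0,0]]]}}

```text
time: 22.75
eef_pos: [563.8, 201.4, 204.9]
orientation: [0.176, 0.984, -0.0, -0.0]
wrist_force: [-0.1, 0.0, -0.3]
width: 27.2
grasp_force: 59.2
```

The tail is within a few mm of the mug's floor. I'll ease the grip and lean the brush gently towards the rim before letting go.

Emit:
{"method": "servo_tool", "body": {"plan": [[[-0.29,0,0,0.008,0],[-0.28,0,0,0.004,0],[-0.278,0,0,0,0],[-0.278,0.02,0,0,0],[-0.278,0.03,0,0.004,0],[-0.278,0.03,0,0.006,0],[-0.278,0.03,0,0.008,0],[-0.278,0.03,0,0.01,0],[-0.278,0.03,0,0.012,0],[-0.278,0,0,0,0]]]}}

```text
time: 23.58
eef_pos: [514.0, 219.7, 189.2]
orientation: [0.175, 0.985, 0.0, -0.0]
wrist_force: [-0.2, 0.8, 2.7]
width: 30.8
grasp_force: 2.6
```

```bash
python3 - <<'E'
from h import *
b=snap("scene","scene12")["frame"][90:330,220:440];a=snap("top","top12")["frame"][130:300,110:290]
o=np.zeros((600,800,3),np.uint8)
b=cv2.resize(b,None,fx=2,fy=2,interpolation=2);a=cv2.resize(a,None,fx=1.9,fy=1.9,interpolation=2)
o[:b.shape[0],:b.shape[1]]=b;o[:a.shape[0],445:445+a.shape[1]]=a
cv2.imwrite("pics/crop12.png",o[:480,:,::-1])
s=load("scene12");print(ochre(s,(270,130,380,290)))
E
```

```text
(array([347.69547875, 226.79328203]), array([331.08943808, 261.01392864]), 249)
```

Emit:
{"method": "servo_tool", "body": {"plan": [[[-0.2,0,0,0,0],[0,0,0,0,0],[0.3,0,0,0,0],[0.3,0,0,0,0],[0.3,0,0,0,0],[0.3,0,0,0,0],[0.3,0,0,-0.04,0],[0.3,0,0,-0.08,0],[0.3,0,0,-0.1,0],[0.3,0,0,-0.1,0],[0.3,0.08,0,-0.1,0],[0.3,0.12,0,0,0],[0.3,0.12,0,0,0],[0.3,0.12,0,0,0],[0.3,0,0,0,0],[0.3,0,0,0,0]]]}}

```text
time: 25.02
eef_pos: [391.0, 265.3, 316.1]
orientation: [0.175, 0.985, 0.0, 0.001]
wrist_force: [-0.0, -0.1, -0.6]
width: 55.4
grasp_force: 0.0
```

```bash
python3 - <<'E'
from h import *
b=snap("scene","scene13")["frame"][110:350,220:440];a=snap("top","top13")["frame"][130:300,110:290]
o=np.zeros((600,800,3),np.uint8)
b=cv2.resize(b,None,fx=2,fy=2,interpolation=2);a=cv2.resize(a,None,fx=1.9,fy=1.9,interpolation=2)
o[:b.shape[0],:b.shape[1]]=b;o[:a.shape[0],445:445+a.shape[1]]=a
cv2.imwrite("pics/crop13.png",o[:480,:,::-1])
E
```

```text
(no output)
```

View pics/crop13.png

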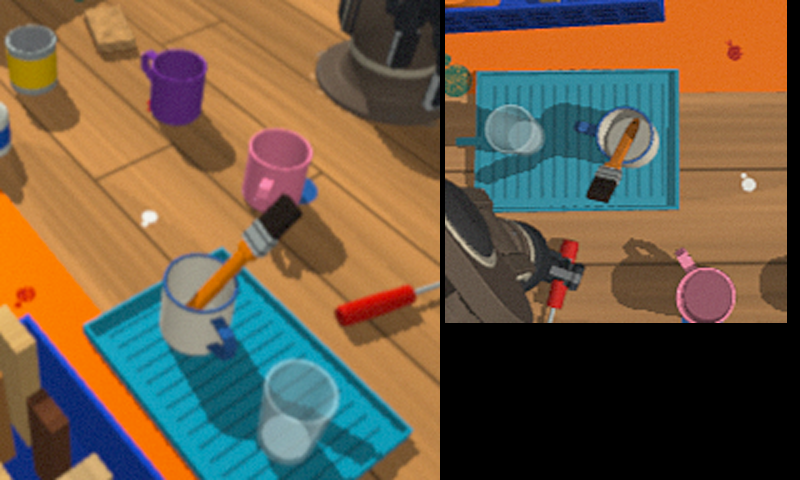

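The picture shows the brush standing in the mug, bristles up. The tail is at top crop (634,125), the bristle end at (598,197) in top and (287,208) in scene. The mug is upright in the tray with the jar in place and the gripper clear. I'll check the lean and that nothing is moving.

```bash
python3 - <<'E'
from h import *
t,s=load("top13"),load("scene13")
a=((634-445)/1.9+110,125/1.9+130);b=((598-445)/1.9+110,197/1.9+130);c=(287/2+220,208/2+110)
B,g=tri(t,b,s,c)
for z in(10,20,30):
    A=onz(t,*a,z);d=B-A;print(A.round(),B.round(),g,"len",np.linalg.norm(d),"lean",np.arccos(d[2]/np.linalg.norm(d)))
t2,s2=snap("top","top14"),snap("scene","scene14")
for x,y in((t,t2),(s,s2)):
    print((np.abs(x["frame"].astype(int)-y["frame"]).max(2)>40).sum())
E
```

```text
[587. 201.  10.] [471. 224. 168.] 6.154137757870773 len 196.90503864975264 lean 0.6406198804082921
[585. 199.  20.] [471. 224. 168.] 6.154137757870773 len 188.29947659605187 lean 0.6676827364903278
[584. 198.  30.] [471. 224. 168.] 6.154137757870773 len 179.8586614821636 lean 0.697404417322588
163
295
```

The length fits the tail being on the mug's floor, about 25 mm off axis, with a lean of about 0.64 rad. I'll let it settle briefly, then hand in.

Emit:
{"method": "servo_tool", "body": {"plan": [[[0.3,0,0,0,0],[0.3,0,0,0,0],[0.3,0,0,0,0],[0.3,0,0,0,0],[0.3,0,0,0,0],[0.3,0,0,0,0]]]}}

```text
time: 25.72
eef_pos: [392.3, 264.8, 315.2]
orientation: [0.176, 0.984, -0.0, -0.0]
wrist_force: [0.2, -0.5, 0.9]
width: 55.5
grasp_force: 0.0
```

```bash
python3 -c "
from cell import ctrl
print(ctrl.close_job())"
```

```text
the job is handed in; nothing more can be done
None
```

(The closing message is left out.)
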